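Screw the objective into the inverted microscope without cross-threading

ROBOT

A 6-joint arm with a two-finger parallel gripper is mounted at the origin on a cart in front of the work surface, level with it; the furniture and walls round the work are solid. World frame = base frame: x ahead of the robot, y to its left, z up, the work surface at z = 0. Lengths are in mm, angles in rad, forces in N, time in s.
With the tool pointing down it reaches from about 300 to 775 mm from the base axis. Payload 14.6 kg.
Tool frame: the origin (TCP) lies between the finger pads; the fingertips stand 22 mm ahead of it and the grasp point (between the pads) lies 3 mm ahead of it (finger_overhang is the distance from the TCP to the fingertips, in mm); z points along the fingers, y is the direction in which the jaws open and shut (so a half turn about z gives the same grasp; the last joint's range is limited). The gripper opens to 94 mm and grips with 3 to 60 N. Pads are 16 mm wide; open, the fingers measure 119 mm over their backs; the gripper's body (75 mm by 177 mm) begins 78 mm behind the grasp point.
Start: joints at [1.088, 0.3, 1.521, -0, 1.321, -0.067], TCP at [222.153, 503.127, 197.546] pointing down, gripper open.
Joint ranges: [-3.03, 3.03], [-0.79, 2.21], [0.23, 2.52], [-1.04, 4.18], [0, 3.07], [-2.55, 2.55]. Speed limits (rad/s): [2.22, 2.22, 2.57, 3.14, 3.14, 3.14].

INTERFACE

Orientations are given as [roll, pitch, yaw] about the fixed x, y, z axes, in that order (R = Rz(yaw) Ry(pitch) Rx(roll)).
In Python, from cell import * gives the robot as it stands.
- The arm moves only by the tool jog_arm, never from a script. Its argument "increments" is a list of rows, each a list of 7 numbers: the shift along the tool's x, y, z in cm, then the turn, a rotation vector about the tool's x, y, z in degrees, then the finger opening in cm, from 0 to 9.4. In form: [[x, y, z, wx, wy, wz, grip], ...]. A call has 1 to 20 rows; each row shifts and turns the commanded pose from where the row before left it, along the tool's axes as they then stand; what a row does not reach is not made up. A row lasts 1/8 s, in which the tool goes at most 62.5 mm and 10.7 degrees, less where a joint would pass 70% of its speed; a pose out of reach is approached as far as the arm can. A call is refused whole if a number of a shift passes 6.25 or a number of a turn 10.7, either way. A call with a gripper value outside its range is refused whole. The fingers move at their own pace and stop on an object; "squeeze" is the grip in N (left out, the last holds). Time passes only in rows, so rows that do not move let the fingers close. It gives the time, the measured TCP pose, the force and the opening at its end, in the units of the state.
- read_state(): the state, without advancing time (a new reading comes with each control period).
- camera(name): name is "scene" or "top" or "wrist"; returns a dict with "image" (384x512x3 uint8, red, green, blue), "K" (3x3 intrinsics, pixels), "k1" (the pictures are not rectified: a ray, as slopes to the right and down, at radius r is drawn at 1 + k1 r^2 times it, then the intrinsics apply), "rvec" (rotation vector, rad) and "tvec" (3), from world to camera coordinates, as OpenCV has them. Camera axes: x right, y down, z forward; pixel columns grow to the right and rows downward; lengths in mm; the calibration is good to about 2 mm. A picture is of the moment at which its call begins. There is no depth.
- sign_off(): hands the job in, once; it reports no verdict.
Trained networks look in a picture, given as the dict that the camera call returned (one of the last four; its "shot" number tells which), for a name from the list of things; names that differ only in an ending like _2 or _b are one class to them, and where a whole thing is asked for, a point or a joint stands for the part that bears it (a point fixed in the world has none). Each returns a list of dicts, best first, with "conf" (0 to 1); they miss things now and then, are a little off and sometimes report something else, mostly with a low value. They report only what shows in the picture. A call takes as long as a camera call.
- recognise(picture, name): "centre" ([x, y, z] in mm, in the coordinates of the camera as it stood for that picture, good to about 4 mm: the middle of the surface that is visible of it).
- regions_of(picture, name): "mask" (384x512 bool, what is visible of it).
The state is a dict: "clock": time; "joints": joint angles; "qd": joint speeds; "effort": joint torques, N m; "eef_pos": TCP position; "eef_rot": TCP orientation; "wrist_force": force on the tool from outside, world axes, zero at the start; "moment": the same for the moment, N m; "finger_gap": finger opening in mm.
Only numpy, scipy, OpenCV 4.12 (cv2) and the standard library are available. Lean on these libraries where they do the work, as an engineer would, in place of code of your own. Each camera call takes 0.05 s, during which the arm holds its last target.

TASK

Take the microscope objective from its black rest, set it upright, thread down, in the port on top of the microscope stand and, pressing lightly, turn it backward (anticlockwise from above) until you feel its thread drop a step, then turn it forward (clockwise) until its shoulder sits flat on the rim, fully home. Never force it - stop at once if it will not turn - and leave the things around undisturbed.

Things in the scene. Friction and masses are not known exactly. Their poses are not given: they have to be found in the camera images.
- objective: Loose round metal microscope objective, 68 mm tall, about 120 g, upright at the start. Origin: centre of its lower end; z up its axis. Pilot 27.6 mm diameter up to 20 mm (lowest 4 mm taper to 22); shoulder flange 45 mm diameter from 20 to 24 mm; ribbed grip barrel 38 mm diameter from 24 to 58 mm (grip here); tapered nose to 68 mm.
- objective_rest: The fixed black square block, 28 mm high, 84 mm square with a 96 mm foot, with a 39 mm hole in which the objective stands at the start, its shoulder on the block's top. Origin: centre of its underside.
- microscope: Fixed microscope stand: white base 150 x 110 x 46 mm, black focus knobs on two sides, a black camera tube to its rear (+x), and in the middle a round grey housing from which the metal port tube rises. Origin: centre of its underside, z up; the port is on its z axis. More than 25 N between objective and microscope damages the thread.
- port (a point): Centre of the port's upper rim (flat seat of the shoulder), 115 mm above the worktop when unloaded; z up. Tube 51 mm diameter outside, bore 38.8 mm at the rim, 29.6 mm inside the thread. The port is sprung: it sinks straight down up to 12 mm under load (about 3 N to start, 0.8 N more per mm), and a torque twists it a little (0.1 N m: 2 degrees); it springs back from both.
- cup_white: Bystander: loose white upside-down weighing cup, 31 mm wide, 32 mm high. Origin at its underside.
- forceps: Bystander: loose steel forceps, 132 mm long, lying behind the work. Origin at its underside.
- lugs (a point): On the objective's axis, 12 mm above its origin: level of its four equally spaced thread lugs (tips on a 36 mm circle, each 3.2 mm long, 2.6 mm high). Riding on top of the port's thread they hold the shoulder 6.5 to 9 mm above the rim; dropped into the thread's gaps, about 3.3 mm above it; fully home 0 mm (objective origin 20 mm below the rim).
- thread (a point): On the port axis, 6 mm below the rim: the four-start thread; its starts, 90 degrees apart, lie at an unknown angle. Turned backward its top climbs 2 mm (perhaps after a false 2 mm step down), then lugs drop 5 mm into the gaps; a solid stop follows within 15 degrees. About 45 to 58 degrees forward from the gaps is home; 12 degrees later it stiffens to an end. Forward on top, lugs hit blunt ends.

How it is judged:
By the outcome, as a careful person would: the job done as asked, in the order asked, and still so for the second after the job is handed in, with the robot touching nothing.
It also fails if it takes over 64 s, if anything falls off the work surface, if the arm or the gripper's body presses on something with over 40 N, if the wrist force passes 120 N, or if a joint passes its speed limit or range.

## Working session

There is one attempt and no reset: what is moved stays moved. The work goes in short steps, Python scripts to look and compute and a tool call to move; the robot and the scene stay as the last step left them, time stands still between calls to the robot, and variables do not carry over. Pictures are saved under pics/ and viewed, and the job is handed in when it is done.

Besides the shell and the picture viewer there is one more tool, called after "Call:" as name(argument=value, ...) on one line, values as JSON. jog_arm: Moves the arm, as the interface text tells. Its arguments: {"type":"object","properties":{"increments":{"type":"array"},"squeeze":{"type":"number"}},"required":["increments"]}

```bash
ls; mkdir -p pics
cat > h.py <<'E'
from cell import *
import numpy as np, cv2
def proj(p,c):
    R=cv2.Rodrigues(np.array(c['rvec'],float))[0]; q=(R@np.atleast_2d(p).T).T+np.array(c['tvec']).ravel()
    s=q[:,:2]/q[:,2:]; r2=(s**2).sum(1,keepdims=True); s=s*(1+c['k1']*r2); K=np.array(c['K'])
    return s@K[:2,:2].T+K[:2,2]
def ray(uv,c):
    K=np.array(c['K']); d=np.array([c['k1'],0,0,0,0],float)
    s=cv2.undistortPoints(np.array(uv,float).reshape(-1,1,2),K,d).reshape(-1,2)
    R=cv2.Rodrigues(np.array(c['rvec'],float))[0]; o=-R.T@np.array(c['tvec']).ravel()
    return o,(R.T@np.c_[s,np.ones(len(s))].T).T
def onz(uv,z,c):
    o,d=ray(uv,c); return o+d*((z-o[2])/d[:,2:])
def w(p,c):
    R=cv2.Rodrigues(np.array(c['rvec'],float))[0]; return R.T@(np.array(p)-np.array(c['tvec']).ravel())
def save(c,n,s=1): cv2.imwrite('pics/'+n+'.png',cv2.resize(c['image'][:,:,::-1],None,fx=s,fy=s))
E
python3 - <<'E'
from h import *
for n in ['scene','top']:
    c=camera(n); save(c,n+'0',1.5)
    for o in ['objective','objective_rest','microscope','port','cup_white','forceps']:
        try: r=recognise(c,o)
        except Exception as e: print(n,o,e); continue
        print(n,o,[(round(a['conf'],2),w(a['centre'],c).round(1).tolist()) for a in r[:2]])
    R=cv2.Rodrigues(np.array(c['rvec'],float))[0]; print('cam',-R.T@np.array(c['tvec']).ravel(),c['k1'],np.array(c['K'])[0])
print(read_state())
E
```

```text
pics
scene objective [(0.72, [497.8, 194.5, 52.5])]
scene objective_rest [(0.95, [481.7, 172.9, 22.1]), (0.41, [498.4, 195.5, 53.4])]
scene microscope [(0.82, [520.2, -244.9, 42.1])]
scene port [(0.97, [536.8, -232.3, 104.7]), (0.57, [496.5, 192.9, 51.9])]
scene cup_white [(0.45, [545.6, -26.4, 17.2])]
scene forceps []
cam [ 208.39034962 -666.76590218  444.71659465] 0.0022731451064108947 [362.77992503   0.         249.38067356]
top objective [(0.87, [503.1, 201.4, 71.7])]
top objective_rest [(0.66, [500.9, 202.3, 29.9])]
top microscope [(0.6, [543.4, -210.8, 44.6])]
top port [(0.76, [546.6, -215.8, 111.1])]
top cup_white [(0.66, [551.3, -21.6, 33.4])]
top forceps []
cam [ 525.3964599   -14.49798055 1165.47542514] -0.045161757129747404 [468.89972975   0.         257.32979767]
{'clock': 0.7, 'joints': array([ 1.08843187e+00,  2.99885848e-01,  1.52099533e+00, -1.23470058e-05,
        1.32072515e+00, -6.66208647e-02]), 'qd': array([-6.55202384e-04,  1.88908358e-03,  2.58896770e-04, -7.54125385e-05,
        2.01079297e-04, -8.18174166e-04]), 'effort': array([ 1.32895140e-03, -5.31577456e+01, -3.52873456e+01,  7.09561631e-02,
        2.13548593e-02, -4.00994600e-05]), 'eef_pos': array([222.13805151, 503.12869978, 197.5553249 ]), 'eef_rot': array([-3.14157822e+00,  1.10263233e-05,  2.72585212e+00]), 'wrist_force': array([-0.02671259, -0.13931583, -0.04863921]), 'moment': array([-0.0068115 , -0.05032205,  0.0509866 ]), 'finger_gap': 93.7694890909466}
```

View pics/scene0.png

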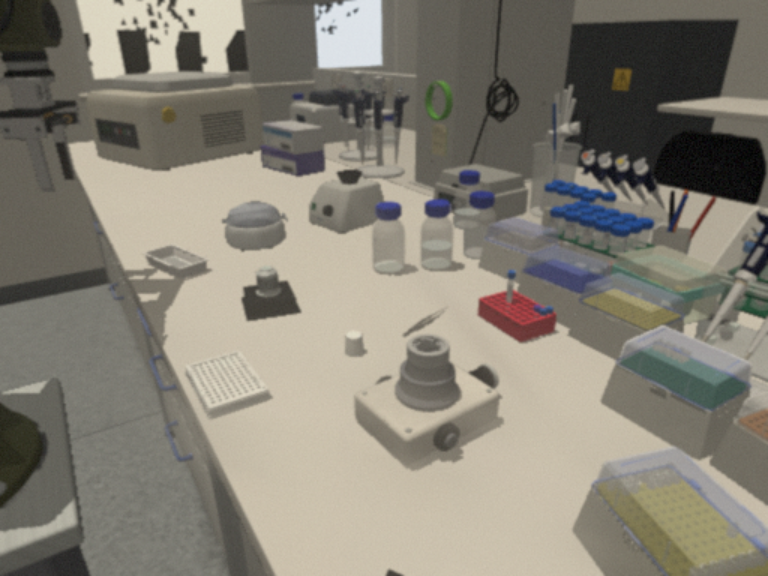

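View pics/top0.png

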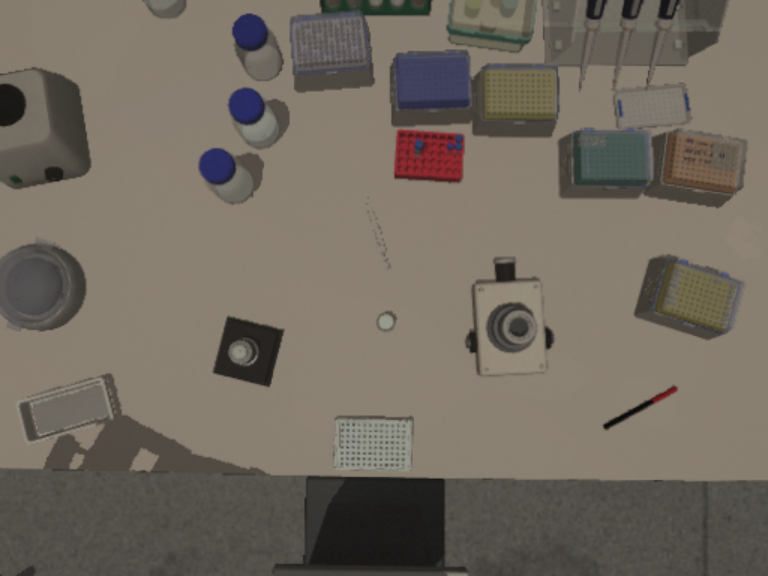

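Call:
jog_arm(increments=[[-4.72,-2.05,0,0,0,0,9.4],[-4.72,-2.05,0,0,0,0,9.4],[-4.72,-2.05,0,0,0,0,9.4],[-4.72,-2.05,0,0,0,0,9.4],[-4.72,-2.05,0,0,0,0,9.4],[-4.72,-2.05,0,0,0,0,9.4],[-4.72,-2.05,0,0,0,0,9.4],[-4.72,-2.05,0,0,0,0,9.4],[0,0,0,0,0,10.1,9.4],[0,0,0,0,0,10.1,9.4],[0,0,0,0,0,10.1,9.4],[0,0,0,0,0,10.1,9.4],[0,0,0,0,0,10.1,9.4],[0,0,0,0,0,10.1,9.4],[0,0,0,0,0,10.1,9.4],[0,0,0,0,0,10.1,9.4],[0,0,0,0,0,10.1,9.4],[0,0,0,0,0,10.1,9.4],[0,0,0,0,0,10.1,9.4]])

```text
clock: 3.08
eef_pos: [501.3, 200.6, 197.6]
eef_rot: [-3.142, -0.0, 0.781]
wrist_force: [0.5, -0.0, 0.6]
finger_gap: 93.9
```

Run:
```python
from h import *
s=read_state(); print(s['clock'],s['eef_pos'],s['eef_rot'],s['joints'])
c=camera('wrist'); save(c,'w1',1.5)
R=cv2.Rodrigues(np.array(c['rvec'],float))[0]; print('cam',-R.T@np.array(c['tvec']).ravel(),R[2],c['k1'],c['K'][0])
for o in ['objective','objective_rest']:
    print(o,[(round(a['conf'],2),w(a['centre'],c).round(1).tolist()) for a in recognise(c,o)[:2]])
print(proj([[500,200,76],[500,200,28]],c))
```

```text
3.075 [501.31941351 200.59402102 197.56480561] [-3.14158599e+00 -2.28663022e-05  7.80947392e-01] [3.12777353e-01 2.77531709e-01 1.54970990e+00 1.68165722e-05
 1.31433365e+00 1.10262202e+00]
cam [560.50405231 256.08365496 384.88670566] [-0.1971504  -0.1964815  -0.96048256] -0.07444743542826059 [302.21335255   0.         255.74144533]
objective [(0.93, [509.1, 208.3, 70.2])]
objective_rest [(0.59, [511.2, 216.1, 26.2])]
[[252.9020259  183.50112141]
 [253.23186019 173.2729409 ]]
```

View pics/w1.png

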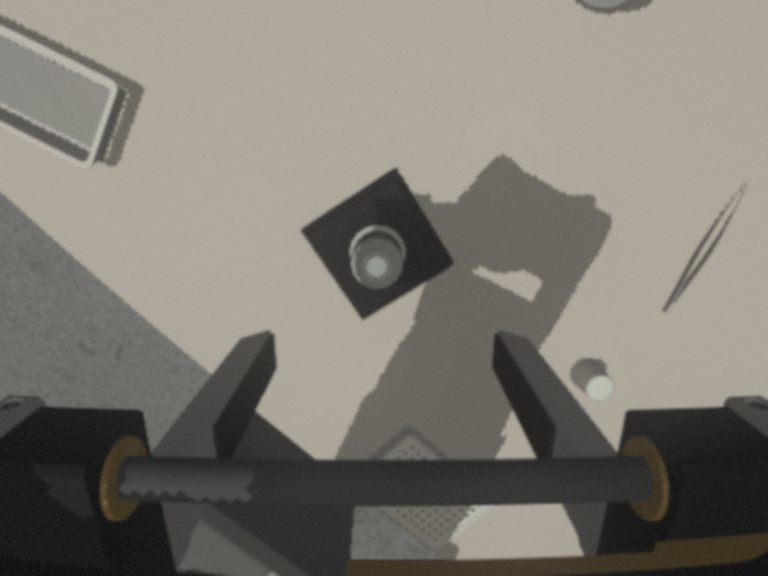

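Run:
```python
from h import *
c=camera('wrist'); im=c['image'][130:230,190:320,::-1]; cv2.imwrite('pics/w1z.png',cv2.resize(im,None,fx=6,fy=6,interpolation=cv2.INTER_CUBIC))
m=regions_of(c,'objective'); 
if m:
    M=m[0]['mask'].astype(np.uint8); print(m[0]['conf'],M.sum(),cv2.boundingRect(M))
    cn=max(cv2.findContours(M,0,cv2.CHAIN_APPROX_NONE)[0],key=len).reshape(-1,2)
    # fit xy by silhouette IoU of model
    def sil(x,y,z0=8):
        S=np.zeros(M.shape,np.uint8); t=np.linspace(0,2*np.pi,40)
        pts=[]
        for (r1,z1,r2,z2) in [(22.5,20,22.5,24),(19,24,19,58),(19,58,13,68)]:
            P=np.vstack([np.c_[x+r*np.cos(t),y+r*np.sin(t),0*t+z0+z] for r,z in((r1,z1),(r2,z2))])
            h=cv2.convexHull((proj(P,c)*16).round().astype(np.int32).reshape(-1,1,2)); cv2.fillConvexPoly(S,h,1,shift=4)
        return S
    best=max(((( (sil(x,y)&M).sum()/(sil(x,y)|M).sum()),x,y) for x in np.arange(490,520,1.) for y in np.arange(190,220,1.)))
    print(best)
    b=c['image'].copy(); 
    for mm,col in((M,(255,0,0)),(sil(*best[1:]),(0,255,0))):
        cv2.drawContours(b,cv2.findContours(mm,0,1)[0],-1,col,1)
    cv2.imwrite('pics/w1f.png',cv2.resize(b[130:230,190:320,::-1],None,fx=6,fy=6,interpolation=0))
print(onz([[250.7,177.3]],76,c))
```

```text
0.89 1283 (232, 149, 38, 43)
(np.float64(0.9523099850968704), np.float64(503.0), np.float64(207.0))
[[503.10546257 206.38304618  76.        ]]
```

View pics/w1z.png

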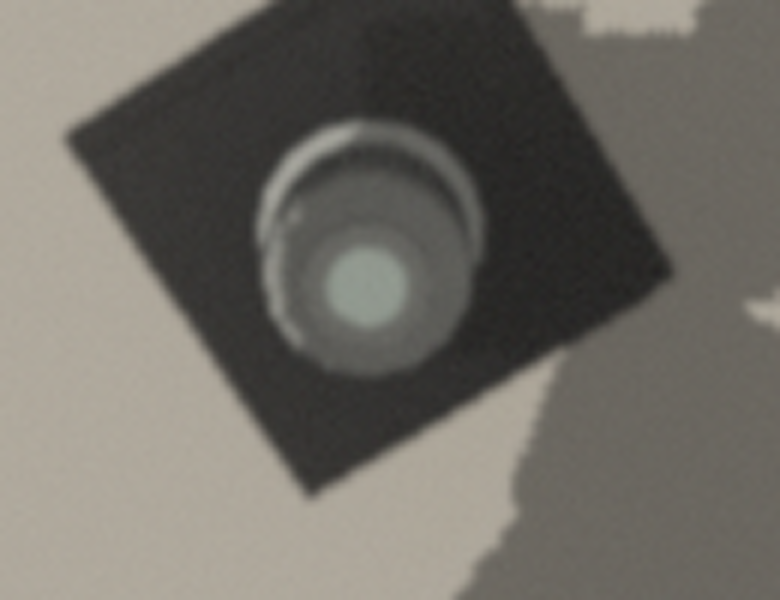

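View pics/w1f.png

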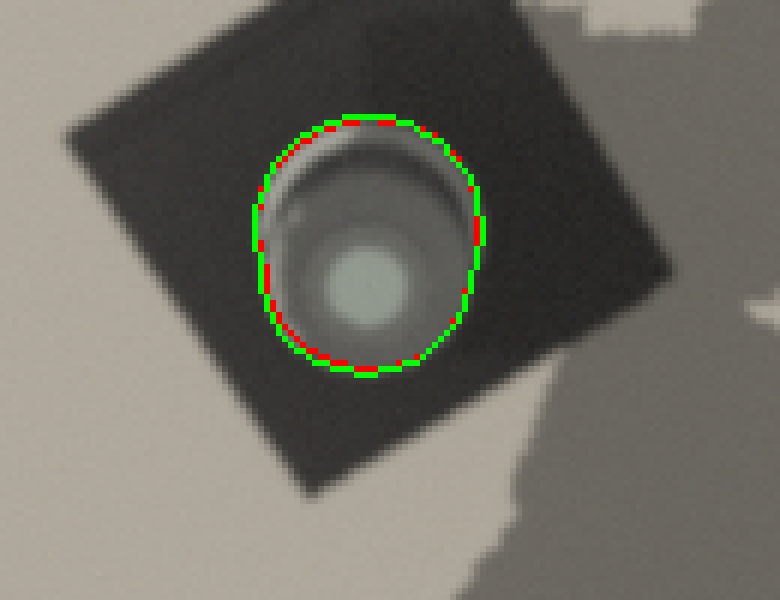

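```bash
cat >> h.py <<'E'
def silf(c,x,y,z0,segs):
    S=np.zeros((384,512),np.uint8); t=np.linspace(0,2*np.pi,48)
    for (r1,z1,r2,z2) in segs:
        P=np.vstack([np.c_[x+r*np.cos(t),y+r*np.sin(t),0*t+z0+z] for r,z in((r1,z1),(r2,z2))])
        cv2.fillConvexPoly(S,cv2.convexHull((proj(P,c)*16).round().astype(np.int32).reshape(-1,1,2)),1,shift=4)
    return S
OBJ=[(22.5,20,22.5,24),(19,24,19,58),(19,58,13,68)]
def fit(c,M,x0,y0,z0,segs,n=12,st=1.):
    from scipy.ndimage import gaussian_filter
    f=lambda x,y:(lambda S:(S&M).sum()/(S|M).sum())(silf(c,x,y,z0,segs))
    return max((f(x,y),x,y) for x in np.arange(x0-n,x0+n+.1,st) for y in np.arange(y0-n,y0+n+.1,st))
E
python3 - <<'E'
from h import *
c=camera('top'); m=regions_of(c,'objective')
print(fit(c,m[0]['mask'].astype(np.uint8),503,205,8,OBJ) if m else None)
cv2.imwrite('pics/t_port.png',cv2.resize(c['image'][160:260,290:400,::-1],None,fx=6,fy=6,interpolation=cv2.INTER_CUBIC))
for r in regions_of(c,'port')[:2]:
    M=r['mask']; v,u=np.nonzero(M); print('port mask',r['conf'],M.sum(),u.mean(),v.mean(),u.min(),u.max(),v.min(),v.max(),onz([[u.mean(),v.mean()]],115,c))
E
```

```text
(np.float64(0.32298136645962733), np.float64(500.0), np.float64(203.0))
port mask 0.98 476 344.33193277310926 217.57563025210084 332 357 206 229 [[ 545.23936013 -213.08393461  115.        ]]
```

View pics/t_port.png

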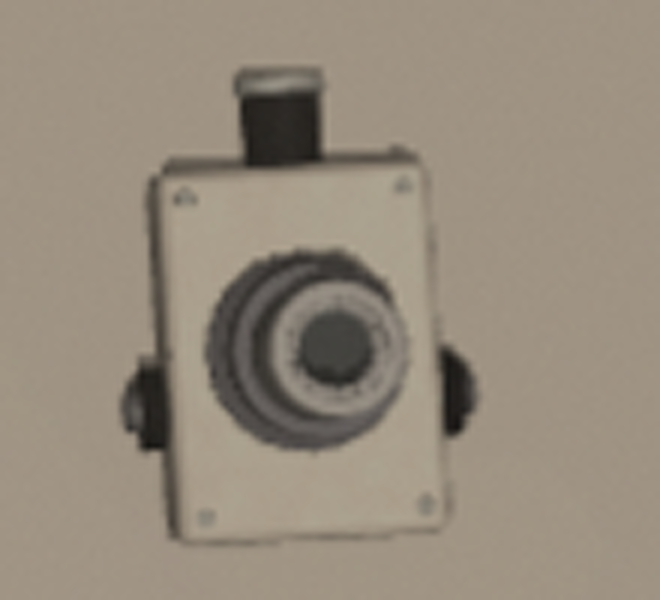

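Call:
jog_arm(increments=[[0.57,-0.33,3.5,0,0,0,9.4],[0,0,4.5,0,0,0,9.4],[0,0,3.5,0,0,0,7],[0,0,1.8,0,0,0,6],[0,0,0.76,0,0,0,6],[0,0,0,0,0,0,6]], squeeze=10)

```text
clock: 4.22
eef_pos: [503.4, 207.1, 57.5]
eef_rot: [3.141, -0.001, 0.787]
wrist_force: [0.2, -0.2, 1.2]
finger_gap: 60.5
```

Run:
```python
from h import *
s=read_state(); print(s['clock'],s['eef_pos'],s['eef_rot'],s['wrist_force'],s['moment'],s['finger_gap'])
c=camera('wrist'); cv2.imwrite('pics/w2.png',cv2.resize(c['image'][100:330,130:380,::-1],None,fx=3,fy=3))
p=s['eef_pos']; print(proj([[503,207,76],[p[0],p[1],76]],c))
```

```text
4.225 [503.37685251 207.08193287  57.5224394 ] [ 3.14127728e+00 -6.63344025e-04  7.86994879e-01] [ 0.15481252 -0.1711318   1.15050361] [-0.02349794  0.14992444  0.03431417] 60.540951879250194
[[251.4987055  240.772876  ]
 [251.83789928 240.29151553]]
```

View pics/w2.png

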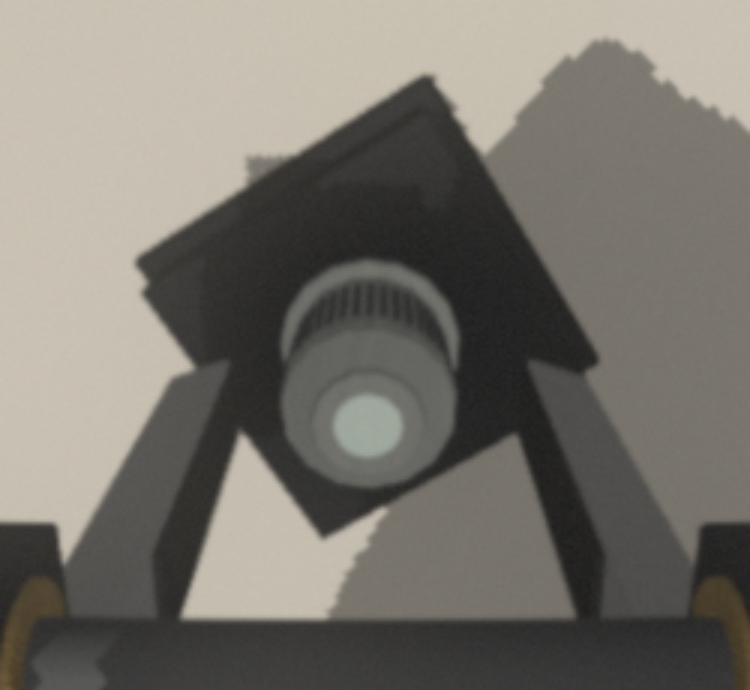

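Call:
jog_arm(increments=[[0,-0.18,0,0,0,0,5],[0,0,0,0,0,0,4.2],[0,0,0,0,0,0,3.7],[0,0,0,0,0,0,3.5],[0,0,0,0,0,0,3.5],[0,0,0,0,0,0,3.5]], squeeze=8)

```text
clock: 5.03
eef_pos: [501.8, 208.4, 57.1]
eef_rot: [-3.142, -0.0, 0.787]
wrist_force: [-1.8, 1.5, 4.4]
finger_gap: 37.0
```

Run:
```python
from h import *
s=read_state(); print(s['clock'],s['eef_pos'],s['eef_rot'],s['wrist_force'],s['moment'],s['finger_gap'])
```

```text
5.025 [501.79889249 208.35150416  57.14458409] [-3.14156952e+00 -3.01086073e-04  7.86762548e-01] [-1.83417904  1.52135345  4.36418031] [ 0.3221693   0.53959362 -0.00826231] 37.00873864844173
```

Call:
jog_arm(increments=[[0,-0.05,0,0,0,0,3.3],[0,0,0,0,0,0,3.3],[0,0,-0.3,0,0,0,3.3],[0,0,-1.0,0,0,0,3.3],[0,0,-2.5,0,0,0,3.3],[0,0,-3.5,0,0,0,3.3],[0,0,-4,0,0,0,3.3],[0,0,-4,0,0,0,3.3],[0,0,-2,0,0,0,3.3],[0,0,0,0,0,0,3.3]], squeeze=30)

```text
clock: 6.28
eef_pos: [501.7, 208.7, 231.4]
eef_rot: [3.14, -0.002, 0.787]
wrist_force: [0.1, -0.2, -1.4]
finger_gap: 35.6
```

Run:
```python
from h import *
s=read_state(); print(s['clock'],s['eef_pos'],s['eef_rot'],s['wrist_force'],s['moment'],s['finger_gap'],s['joints'])
c=camera('wrist'); cv2.imwrite('pics/w3.png',cv2.resize(c['image'][100:330,130:380,::-1],None,fx=3,fy=3))
c=camera('scene'); cv2.imwrite('pics/s3.png',cv2.resize(c['image'][60:240,80:300,::-1],None,fx=3,fy=3))
```

```text
6.275 [501.71724707 208.71539043 231.44056246] [ 3.14043855e+00 -2.38627466e-03  7.86804612e-01] [ 0.1354863  -0.18683669 -1.43722171] [-0.0694523   0.13110742  0.00777249] 35.56940406581492 [3.26806828e-01 2.59209201e-01 1.49366469e+00 2.56719729e-05
 1.38606818e+00 1.11079524e+00]
```

View pics/w3.png

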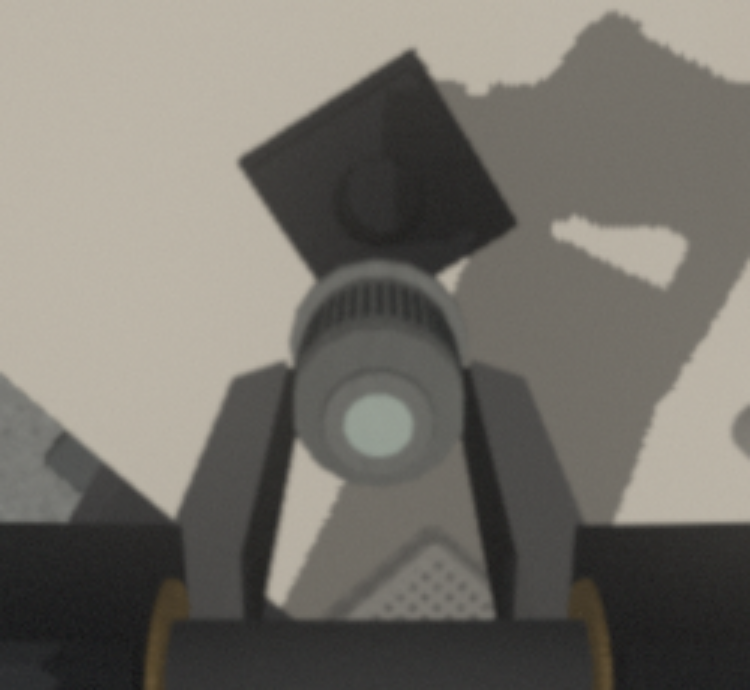

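View pics/s3.png

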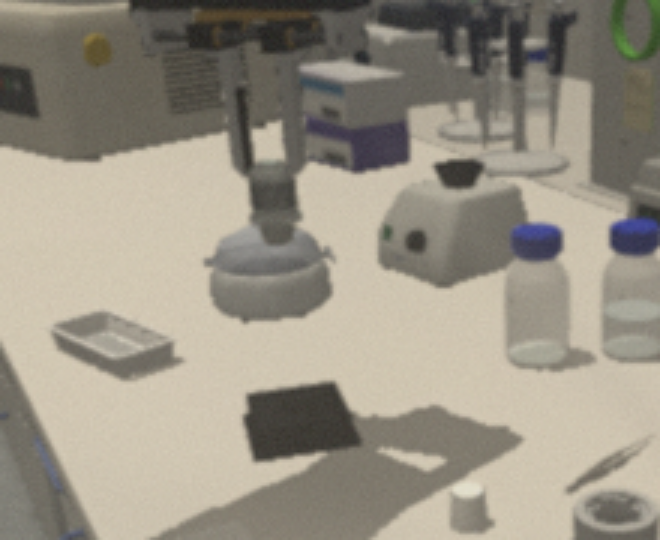

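Run:
```python
from h import *
s=read_state();p=s['eef_pos'];R=cv2.Rodrigues(np.zeros(3))[0]
c=camera('scene'); 
P=[p+[0,0,-22],p, p+[0,0,-49],p+[0,0,19],p+np.array([.7*19,-.7*19,-22]),p-np.array([.7*19,-.7*19,22])]
q=proj(P,c); print(((q-[130,60])*7).round())
im=c['image'][60:150,130:210,::-1]; cv2.imwrite('pics/s3z.png',cv2.resize(im,None,fx=7,fy=6.5,interpolation=cv2.INTER_CUBIC))
c=camera('wrist')
print([(round(a['conf'],2),w(a['centre'],c).round(1).tolist()) for a in recognise(c,'objective')[:2]])
```

```text
[[293. 490.]
 [286. 430.]
 [301. 563.]
 [280. 376.]
 [341. 493.]
 [245. 488.]]
[(0.9, [510.9, 213.0, 241.0])]
```

View pics/s3z.png

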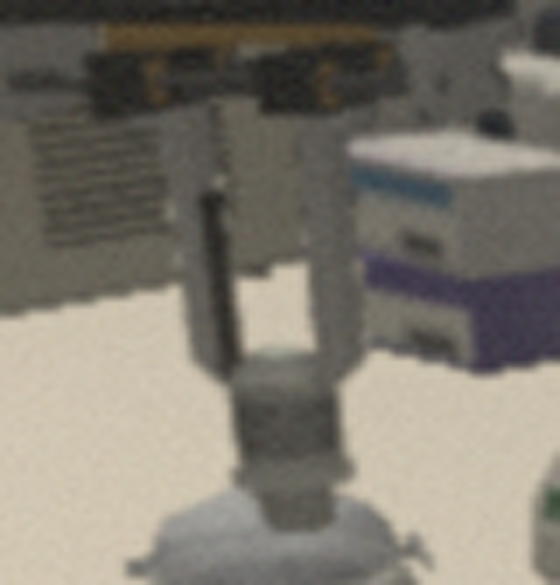

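Run:
```python
from h import *
import cell; print([a for a in dir(cell) if not a.startswith('__')])
s=read_state();p=s['eef_pos']
c=camera('scene')
for k in (-1,1):
  for dz in range(-30,25,6): print(k,dz,proj([p+np.array([.7*21*k,-.7*21*k,dz])],c).round(1)[0], end=' ')
  print()
```

```text
['Unreachable', 'camera', 'finger_overhang', 'read_state', 'recognise', 'regions_of', 'sign_off']
-1 -30 [164.7 132.9] -1 -24 [164.4 130.5] -1 -18 [164.1 128.2] -1 -12 [163.8 125.9] -1 -6 [163.5 123.5] -1 0 [163.2 121.1] -1 6 [163.  118.8] -1 12 [162.7 116.4] -1 18 [162.4 113.9] -1 24 [162.1 111.5] 
1 -30 [179.8 133.7] 1 -24 [179.6 131.3] 1 -18 [179.3 129. ] 1 -12 [179.1 126.6] 1 -6 [178.8 124.2] 1 0 [178.6 121.8] 1 6 [178.3 119.4] 1 12 [178.1 117. ] 1 18 [177.8 114.6] 1 24 [177.6 112.1]
```

Run:
```python
from h import *
import cell; print(cell.finger_overhang, cell.finger_overhang() if callable(cell.finger_overhang) else '')
s=read_state();p=s['eef_pos']; c=camera('wrist')
for k in (-1,1):
  for dz in range(-30,25,6): print(k,dz,((proj([p+np.array([.7*19*k,-.7*19*k,dz])],c)[0]-[130,100])*3).round(), end=' ')
  print()
print(((proj([p+[0,0,-25],p+[0,0,9],p+[0,0,19]],c)-[130,100])*3).round())
```

```text
22.0 
-1 -30 [294. 337.] -1 -24 [292. 346.] -1 -18 [290. 355.] -1 -12 [288. 364.] -1 -6 [285. 374.] -1 0 [282. 385.] -1 6 [280. 396.] -1 12 [277. 407.] -1 18 [274. 420.] -1 24 [270. 433.] 
1 -30 [442. 338.] 1 -24 [443. 346.] 1 -18 [445. 355.] 1 -12 [447. 364.] 1 -6 [449. 374.] 1 0 [451. 385.] 1 6 [453. 396.] 1 12 [455. 408.] 1 18 [457. 420.] 1 24 [460. 433.] 
[[368. 345.]
 [366. 402.]
 [365. 422.]]
```

Call:
jog_arm(increments=[[0,0,4,0,0,0,3.3],[0,0,4,0,0,0,3.3],[0,0,3.5,0,0,0,3.3],[0,0,2.5,0,0,0,3.3],[0,0,1.5,0,0,0,3.3],[0,0,1.0,0,0,0,3.3],[0,0,0.5,0,0,0,3.3],[0,0,0.3,0,0,0,3.3],[0,0,0,0,0,0,3.3]])

```text
clock: 7.75
eef_pos: [501.6, 208.7, 57.4]
eef_rot: [3.141, -0.001, 0.787]
wrist_force: [-0.4, -0.1, -0.5]
finger_gap: 35.7
```

Call:
jog_arm(increments=[[0,0,0.05,0,0,0,3.8],[0,0,0,0,0,0,5],[0,0,0,0,0,0,6],[0,0,0,0,0,0,6],[0,0,0.2,0,0,0,6],[0,0,0.2,0,0,0,6],[0,0,0.2,0,0,0,6]])

```text
clock: 8.62
eef_pos: [501.4, 208.6, 50.2]
eef_rot: [-3.142, 0.0, 0.787]
wrist_force: [-0.3, 0.2, -0.4]
finger_gap: 60.2
```

Run:
```python
from h import *
s=read_state(); print(s['clock'],s['eef_pos'],s['wrist_force'],s['moment'],s['finger_gap'])
c=camera('wrist'); cv2.imwrite('pics/w4.png',cv2.resize(c['image'][100:330,130:380,::-1],None,fx=3,fy=3))
c=camera('scene'); cv2.imwrite('pics/s4.png',cv2.resize(c['image'][100:230,120:240,::-1],None,fx=5,fy=4.5,interpolation=cv2.INTER_CUBIC))
```

```text
8.625 [501.37149806 208.55856788  50.24863401] [-0.30982217  0.22094048 -0.3745588 ] [-0.03820244  0.07053279  0.07909526] 60.206300309460985
```

View pics/w4.png

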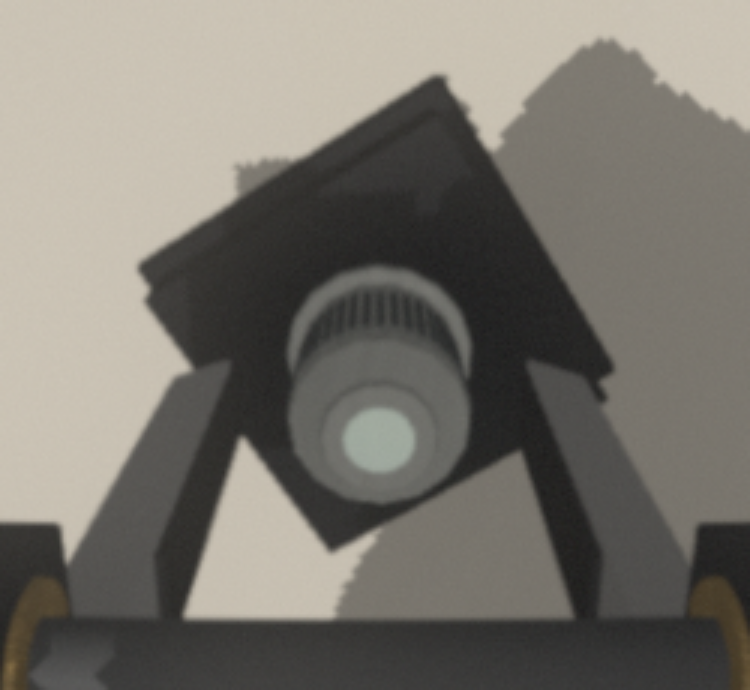

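View pics/s4.png

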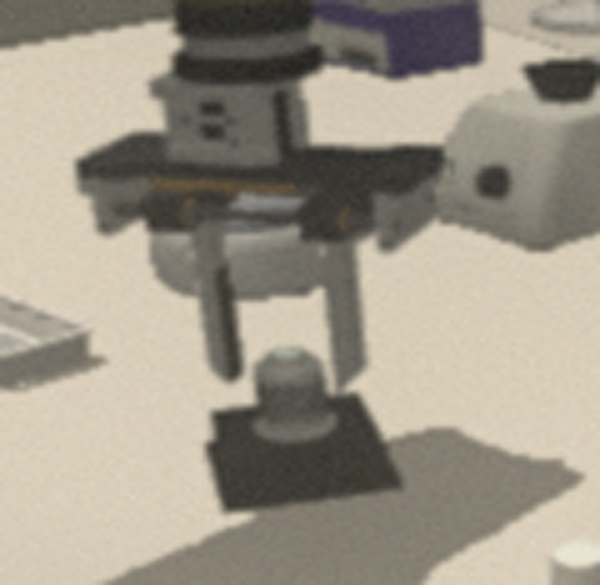

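Call:
jog_arm(increments=[[0,0,0.4,0,0,0,5.5],[0,0,0.4,0,0,0,5.5],[0,0,0.4,0,0,0,5.5],[0,0,0.3,0,0,0,5.5],[0,0,0,0,0,0,5.5]])

```text
clock: 9.35
eef_pos: [501.3, 208.5, 35.2]
eef_rot: [-3.141, 0.0, 0.787]
wrist_force: [0.4, 0.6, 0.2]
finger_gap: 55.0
```

Run:
```python
from h import *
s=read_state(); print(s['clock'],s['eef_pos'],s['wrist_force'],s['moment'],s['finger_gap'])
c=camera('wrist'); cv2.imwrite('pics/w5.png',cv2.resize(c['image'][100:330,130:380,::-1],None,fx=3,fy=3))
c=camera('scene'); cv2.imwrite('pics/s5.png',cv2.resize(c['image'][140:210,140:220,::-1],None,fx=8,fy=8,interpolation=cv2.INTER_CUBIC))
```

```text
9.35 [501.287627   208.53483392  35.19183373] [0.44486012 0.5537088  0.2216541 ] [-0.06342347  0.04766596  0.04574664] 55.02421726376677
```

View pics/w5.png

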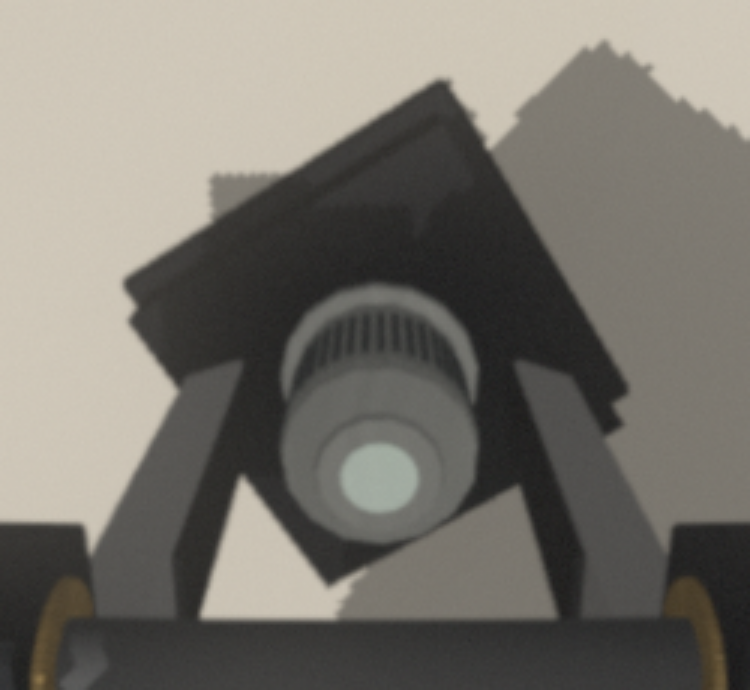

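View pics/s5.png

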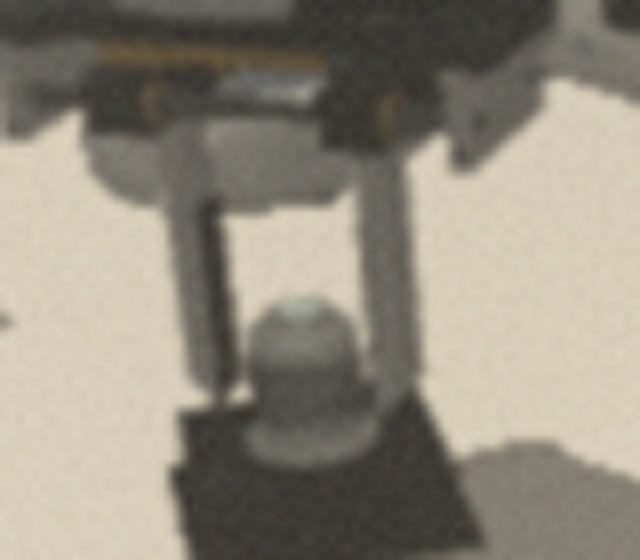

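Call:
jog_arm(increments=[[0,0,0.1,0,0,0,4.3],[0,0,0,0,0,0,3.8],[0,0,0,0,0,0,3.6],[0,0,0,0,0,0,3.3],[0,0,0,0,0,0,3.3]], squeeze=10)

```text
clock: 10.07
eef_pos: [501.4, 208.6, 34.5]
eef_rot: [3.142, -0.0, 0.787]
wrist_force: [0.5, -1.1, -0.3]
finger_gap: 37.8
```

Run:
```python
from h import *
s=read_state(); print(s['clock'],s['eef_pos'],s['wrist_force'],s['moment'],s['finger_gap'])
```

```text
10.075 [501.42037679 208.55995037  34.45746259] [ 0.49045273 -1.06825525 -0.31220207] [-0.04575308  0.12671568 -0.02567321] 37.76245664823298
```

Call:
jog_arm(increments=[[0,0,-0.3,0,0,0,3.3],[0,0,-1.2,0,0,0,3.3],[0,0,-3,0,0,0,3.3],[0,0,-4,0,0,0,3.3],[0,0,-4,0,0,0,3.3],[0,0,-3,0,0,0,3.3],[-2.5,2.5,0,0,0,0,3.3],[-3.67,3.69,0,0,0,0,3.3],[-3.67,3.69,0,0,0,0,3.3],[-3.67,3.69,0,0,0,0,3.3],[-3.67,3.69,0,0,0,0,3.3],[-3.67,3.69,0,0,0,0,3.3],[-3.67,3.69,0,0,0,0,3.3],[-3.67,3.69,0,0,0,0,3.3],[-3.17,3.3,0,0,0,0,3.3],[-1.7,1.6,0,0,0,0,3.3],[0,0,0,0,0,0,3.3],[0,0,0,0,0,0,3.3]], squeeze=40)

```text
clock: 12.32
eef_pos: [503.4, -259.0, 189.7]
eef_rot: [-3.141, -0.0, 0.788]
wrist_force: [-0.0, -0.1, -1.0]
finger_gap: 37.0
```

Run:
```python
from h import *
s=read_state(); print(s['clock'],s['eef_pos'],s['eef_rot'],s['wrist_force'],s['moment'],s['finger_gap'],s['joints'])
c=camera('wrist'); save(c,'w6',1.5)
for o in ['port','objective']:
    for r in regions_of(c,o)[:1]:
        M=r['mask'].astype(np.uint8); v,u=np.nonzero(M); print(o,r['conf'],M.sum(),u.mean(),v.mean(),cv2.boundingRect(M),onz([[u.mean(),v.mean()]],115,c))
        if o=='objective':
            p=s['eef_pos']; print(fit(c,M,p[0],p[1],p[2]-26.5,OBJ,6))
print(proj([[545,-218,115]],c))
```

```text
12.325 [ 503.36551822 -259.03816004  189.67929132] [-3.14148879e+00 -2.22405432e-04  7.87534229e-01] [-0.02684251 -0.1470164  -1.01400342] [-0.04713429  0.14319586  0.03602847] 37.000827048117785 [-5.40085038e-01  3.42028380e-01  1.48413993e+00  2.48941892e-04
  1.31547161e+00  2.43114169e-01]
port 0.61 2722 257.5510653930933 126.71675238795004 (228, 98, 60, 59) [[ 549.44998646 -218.3657534   115.        ]]
objective 0.55 4773 255.44500314267756 237.9153572176828 (223, 194, 66, 88) [[ 475.11613175 -290.47625904  115.        ]]
(np.float64(0.9668159609120521), np.float64(504.36551822207133), np.float64(-261.03816004291895))
[[253.56020717 130.12230661]]
```

View pics/w6.png

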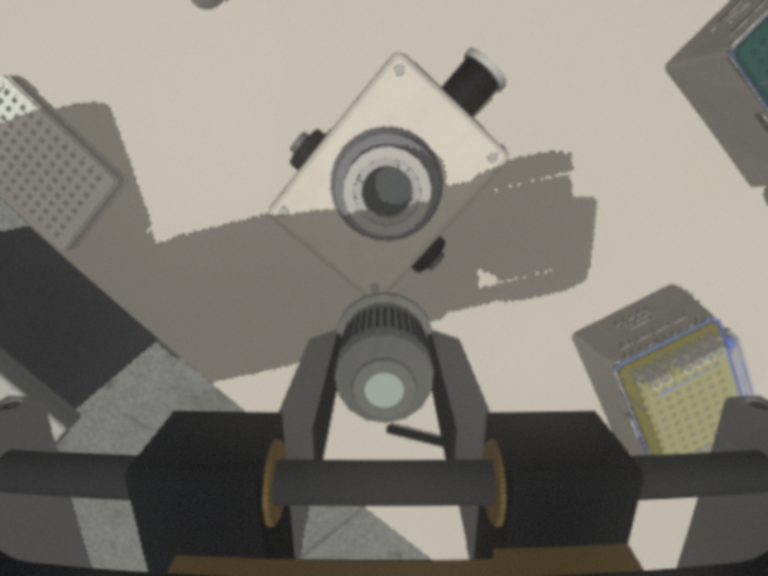

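Run:
```python
from h import *
c=camera('wrist'); s=read_state(); p=s['eef_pos']
g=cv2.GaussianBlur(cv2.cvtColor(c['image'],cv2.COLOR_RGB2GRAY).astype(np.float32),(0,0),.7)
t=np.linspace(0,2*np.pi,120,endpoint=False)
def samp(x,y,r,z):
    q=proj(np.c_[x+r*np.cos(t),y+r*np.sin(t),0*t+z],c).astype(np.float32)
    return cv2.remap(g,q[:,0].reshape(1,-1),q[:,1].reshape(1,-1),1).ravel()
res=[]
for x in np.arange(540,558,.5):
    for y in np.arange(-228,-208,.5):
        a=samp(x,y,24,115); b=samp(x,y,27,115); d=samp(x,y,20.7,115); e=samp(x,y,18,115)
        res.append((np.minimum(abs(a-b),25).mean()*1, np.clip(d-e,0,25).mean(),x,y))
o=max(res,key=lambda k:k[0]);i=max(res,key=lambda k:k[1]);both=max(res,key=lambda k:k[0]+k[1]);print(o,i,both)
M=regions_of(c,'objective')[0]['mask'].astype(np.uint8)
ob=fit(c,M,p[0]+1,p[1]-2,p[2]-26.5,OBJ,3,.5); print('obj',ob,p)
b=cv2.resize(c['image'][:,:,::-1],None,fx=4,fy=4,interpolation=cv2.INTER_CUBIC)
for x,y,col in((both[2],both[3],(0,255,0)),):
    for r in(25.5,19.4):
        q=proj(np.c_[x+r*np.cos(t),y+r*np.sin(t),0*t+115],c); cv2.polylines(b,[(q*4+1.5).round().astype(np.int32).reshape(-1,1,2)],True,col,1)
cv2.imwrite('pics/w6f.png',b[300:720,830:1240])
cv2.drawContours(b,cv2.findContours(cv2.resize(silf(c,ob[1],ob[2],p[2]-26.5,OBJ),None,fx=4,fy=4),0,1)[0],-1,(0,255,0),1)
cv2.imwrite('pics/w6o.png',b[740:1160,830:1240])
```

```text
(np.float32(24.50132), np.float32(10.576862), np.float64(549.5), np.float64(-219.0)) (np.float32(12.321001), np.float32(12.0172205), np.float64(541.5), np.float64(-225.5)) (np.float32(24.012196), np.float32(11.475351), np.float64(549.0), np.float64(-219.0))
obj (np.float64(0.9449765640921133), np.float64(504.4447148649194), np.float64(-261.2506360261737)) [ 503.44471486 -259.25063603  189.68872694]
```

View pics/w6f.png

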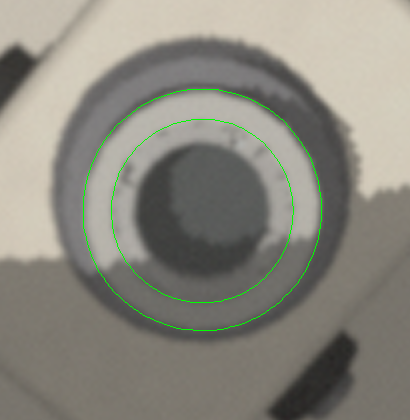

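View pics/w6o.png

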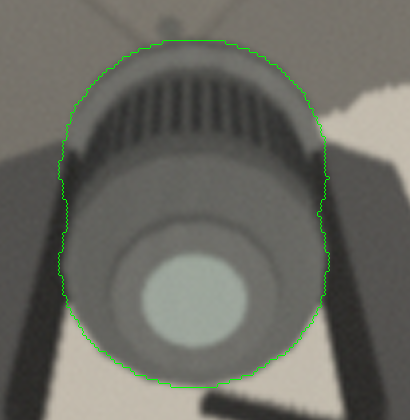

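Call:
jog_arm(increments=[[2.0,0.06,0,0,0,0,3.3],[2.5,0.06,0,0,0,0,3.3],[1.65,0.06,0,0,0,0,3.3],[0,0,1.5,0,0,0,3.3],[0,0,1.8,0,0,0,3.3],[0,0,0.8,0,0,0,3.3],[0,0,0,0,0,0,3.3]])

```text
clock: 13.45
eef_pos: [547.4, -218.2, 147.6]
eef_rot: [-3.14, 0.001, 0.786]
wrist_force: [-0.2, -0.2, -1.3]
finger_gap: 37.3
```

Run:
```python
from h import *
s=read_state(); print(s['clock'],s['eef_pos'],s['eef_rot'],s['wrist_force'],s['moment'],s['finger_gap'])
c=camera('wrist'); cv2.imwrite('pics/w7.png',cv2.resize(c['image'][120:300,170:350,::-1],None,fx=3.3,fy=3.3,interpolation=cv2.INTER_CUBIC))
c=camera('scene'); cv2.imwrite('pics/s7.png',cv2.resize(c['image'][160:290,230:350,::-1],None,fx=5,fy=4.5,interpolation=cv2.INTER_CUBIC))
```

```text
13.45 [ 547.41111725 -218.16867497  147.62970503] [-3.14031593e+00  5.12970419e-04  7.86057192e-01] [-0.22533088 -0.22374152 -1.25898805] [-0.13854085  0.11041479 -0.00082341] 37.316609133363045
```

View pics/w7.png

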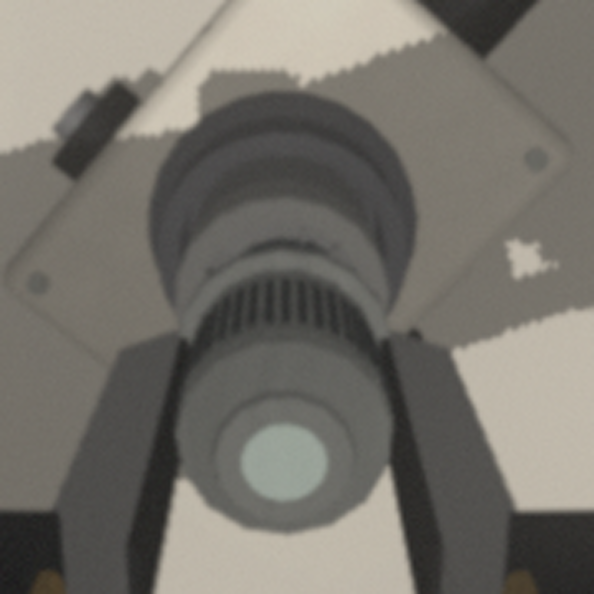

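View pics/s7.png

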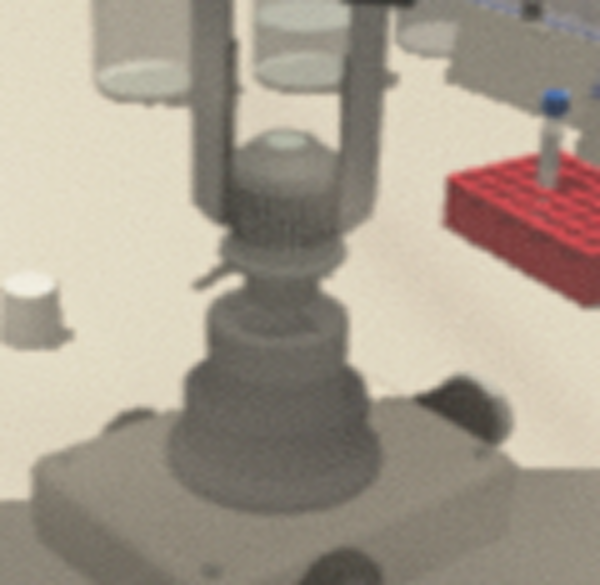

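Run:
```python
from h import *
c=camera('scene'); g=cv2.cvtColor(c['image'],cv2.COLOR_RGB2GRAY).astype(float); s=read_state();p=s['eef_pos']
q=proj([[p[0],p[1],p[2]-4.5],[p[0],p[1],143],[p[0],p[1],115],[p[0],p[1],106],[p[0],p[1],60]],c); print(q.round(1))
def edges(z,lo,hi):
    v=proj([[p[0],p[1],z]],c)[0][1]; row=cv2.GaussianBlur(g,(0,0),.6)[int(round(v))]; d=np.gradient(row); 
    a=[(u,round(d[u],1)) for u in range(lo,hi) if abs(d[u])>6]; return round(v),a
for z in (106,102,98,143,139): print(z,edges(z,262,310))
for o in('objective','port','microscope'):
    r=regions_of(c,o)
    if r:
        M=r[0]['mask']; print(o,r[0]['conf'],[(v,np.nonzero(M[v])[0][[0,-1]].tolist()) for v in range(186,262,3) if M[v].any()])
```

```text
[[286.9 214.1]
 [286.9 214.9]
 [286.4 228.7]
 [286.3 233.1]
 [285.6 254.5]]
106 (233, [(269, np.float64(-12.4)), (270, np.float64(-35.1)), (271, np.float64(-41.4)), (272, np.float64(-18.3)), (298, np.float64(19.3)), (299, np.float64(40.1)), (300, np.float64(31.3)), (301, np.float64(8.6))])
102 (235, [(269, np.float64(-11.6)), (270, np.float64(-34.3)), (271, np.float64(-43.2)), (272, np.float64(-23.4)), (298, np.float64(24.1)), (299, np.float64(41.2)), (300, np.float64(30.2)), (301, np.float64(8.4))])
98 (237, [(269, np.float64(-9.6)), (270, np.float64(-30.4)), (271, np.float64(-42.2)), (272, np.float64(-27.0)), (273, np.float64(-6.2)), (297, np.float64(7.3)), (298, np.float64(26.2)), (299, np.float64(40.3)), (300, np.float64(29.0)), (301, np.float64(8.6))])
143 (215, [(272, np.float64(-11.7)), (273, np.float64(-34.0)), (274, np.float64(-36.8)), (275, np.float64(-16.9)), (276, np.float64(-6.3)), (296, np.float64(6.3)), (297, np.float64(11.1)), (298, np.float64(22.2)), (299, np.float64(31.0)), (300, np.float64(21.0))])
139 (217, [(272, np.float64(-10.8)), (273, np.float64(-30.0)), (274
[... 195 characters left out ...]
 295]), (195, [276, 297]), (198, [276, 297]), (201, [276, 297]), (204, [276, 296]), (207, [276, 296]), (210, [276, 296]), (213, [274, 298]), (216, [275, 299]), (219, [276, 297]), (222, [279, 295]), (225, [280, 293]), (228, [285, 289])]
port 0.72 [(225, [274, 278]), (228, [271, 299]), (231, [270, 300]), (234, [270, 300]), (237, [270, 300]), (240, [271, 299]), (243, [271, 299]), (246, [271, 299]), (249, [272, 298]), (252, [275, 297])]
microscope 0.89 [(225, [276, 277]), (228, [272, 298]), (231, [271, 299]), (234, [271, 299]), (237, [271, 299]), (240, [270, 300]), (243, [267, 327]), (246, [267, 330]), (249, [266, 332]), (252, [254, 332]), (255, [250, 332]), (258, [244, 331]), (261, [239, 331])]
```

Call:
jog_arm(increments=[[0,-0.08,0.5,0,0,0,3.3],[0,0,0.4,0,0,0,3.3],[0,0,0.3,0,0,0,3.3],[0,0,0.2,0,0,0,3.3],[0,0,0.1,0,0,0,3.3],[0,0,0,0,0,0,3.3]])

```text
clock: 14.5
eef_pos: [547.4, -217.4, 133.4]
eef_rot: [3.142, 0.0, 0.787]
wrist_force: [0.0, -0.0, -1.7]
finger_gap: 37.3
```

Call:
jog_arm(increments=[[0,0,0.1,0,0,0,3.3],[0,0,0.1,0,0,0,3.3],[0,0,0,0,0,0,3.3]])

```text
clock: 14.88
eef_pos: [547.3, -217.3, 131.4]
eef_rot: [-3.141, 0.0, 0.787]
wrist_force: [0.7, -0.7, -0.8]
finger_gap: 37.0
```

Call:
jog_arm(increments=[[0,0,0.1,0,0,0,3.3],[0,0,0.1,0,0,0,3.3],[0,0,0,0,0,0,3.3]])

```text
clock: 15.25
eef_pos: [547.3, -217.3, 129.3]
eef_rot: [-3.141, 0.0, 0.787]
wrist_force: [-0.3, -0.2, -0.7]
finger_gap: 37.2
```

Call:
jog_arm(increments=[[0,0,0.1,0,0,0,3.3],[0,0,0.05,0,0,0,3.3],[0,0,0,0,0,0,3.3]])

```text
clock: 15.62
eef_pos: [547.5, -217.4, 128.2]
eef_rot: [3.141, -0.0, 0.787]
wrist_force: [-0.2, -0.2, 2.1]
finger_gap: 37.4
```

Call:
jog_arm(increments=[[0,0,0.1,0,0,0,3.3],[0,0,0.1,0,0,0,3.3],[0,0,0,0,0,0,3.3]])

```text
clock: 16.0
eef_pos: [547.5, -217.4, 126.1]
eef_rot: [3.141, -0.0, 0.787]
wrist_force: [-0.2, 0.1, 4.3]
finger_gap: 37.4
```

Call:
jog_arm(increments=[[0,0,0.15,0,0,0,3.3],[0,0,0.15,0,0,0,3.3],[0,0,0,0,0,-3,3.3],[0,0,0,0,0,0,3.3]])

```text
clock: 16.5
eef_pos: [547.5, -217.4, 123.2]
eef_rot: [3.141, -0.0, 0.84]
wrist_force: [-1.5, 0.2, 5.6]
finger_gap: 37.3
```

```bash
cat > st.py <<'E'
from cell import *
import numpy as np
s=read_state(); z=s['eef_pos'][2]; F=s['wrist_force'][2]+1.2; sink=max(0,(F-3)/.8)
print(round(s['clock'],2),'p',s['eef_pos'].round(2),'yaw',round(float(np.degrees(s['eef_rot'][2])),1),'F',s['wrist_force'].round(2),'M',s['moment'].round(3),'sink',round(sink,1),'gap',round(z-121.5+sink,1),s['finger_gap'].round(1))
E
python3 st.py
```

```text
Traceback (most recent call last):
  File "st.py", line 4, in <module>
    print(round(s['clock'],2),'p',s['eef_pos'].round(2),'yaw',round(float(np.degrees(s['eef_rot'][2])),1),'F',s['wrist_force'].round(2),'M',s['moment'].round(3),'sink',round(sink,1),'gap',round(z-121.5+sink,1),s['finger_gap'].round(1))
                                                                                                                                                                                                                  ^^^^^^^^^^^^^^^^^^^^^
AttributeError: 'float' object has no attribute 'round'
```

```bash
sed -i "s/s\['finger_gap'\].round(1)/round(s['finger_gap'],1)/" st.py; python3 st.py
```

```text
16.5 p [ 547.52 -217.42  123.2 ] yaw 48.1 F [-1.47  0.15  5.63] M [ 0.073  0.294 -0.049] sink 4.8 gap 6.5 37.3
```

Call:
jog_arm(increments=[[0,0,0,0,0,-3,3.3],[0,0,0,0,0,-3,3.3],[0,0,0,0,0,0,3.3]])

```text
clock: 16.88
eef_pos: [547.6, -217.5, 123.3]
eef_rot: [3.141, -0.0, 0.944]
wrist_force: [-0.5, -0.4, 6.5]
finger_gap: 37.2
```

```bash
python3 st.py
```

```text
16.88 p [ 547.59 -217.49  123.26] yaw 54.1 F [-0.49 -0.44  6.47] M [-0.014  0.17  -0.055] sink 5.8 gap 7.6 37.2
```

Call:
jog_arm(increments=[[0,0,0,0,0,-4,3.3],[0,0,0,0,0,-4,3.3],[0,0,0,0,0,0,3.3]])

```text
clock: 17.25
eef_pos: [547.6, -217.5, 123.3]
eef_rot: [3.141, -0.0, 1.084]
wrist_force: [-0.0, 0.2, 6.4]
finger_gap: 37.4
```

```bash
python3 st.py
```

```text
17.25 p [ 547.62 -217.47  123.27] yaw 62.1 F [-0.02  0.23  6.42] M [-0.008  0.218 -0.038] sink 5.8 gap 7.5 37.4
```

Call:
jog_arm(increments=[[0,0,0,0,0,-4,3.3],[0,0,0,0,0,-4,3.3],[0,0,0,0,0,0,3.3]])

```text
clock: 17.62
eef_pos: [547.6, -217.5, 123.3]
eef_rot: [3.141, 0.0, 1.224]
wrist_force: [-0.2, 0.4, 5.2]
finger_gap: 37.2
```

```bash
python3 st.py
```

```text
17.62 p [ 547.65 -217.48  123.31] yaw 70.1 F [-0.16  0.42  5.19] M [-0.018  0.184 -0.032] sink 4.2 gap 6.0 37.2
```

Call:
jog_arm(increments=[[0,0,0,0,0,-3,3.3],[0,0,0,0,0,-3,3.3],[0,0,0,0,0,0,3.3]])

```text
clock: 18.0
eef_pos: [547.7, -217.5, 123.3]
eef_rot: [3.141, 0.0, 1.328]
wrist_force: [-0.6, -0.1, 6.7]
finger_gap: 37.2
```

```bash
python3 st.py
```

```text
18.0 p [ 547.65 -217.49  123.35] yaw 76.1 F [-0.59 -0.08  6.74] M [-0.031  0.2   -0.077] sink 6.2 gap 8.0 37.2
```

Call:
jog_arm(increments=[[0,0,0,0,0,-3,3.3],[0,0,0,0,0,-3,3.3],[0,0,0,0,0,0,3.3]])

```text
clock: 18.38
eef_pos: [547.6, -217.5, 123.4]
eef_rot: [3.141, 0.0, 1.433]
wrist_force: [-0.6, 0.4, 6.4]
finger_gap: 37.4
```

```bash
python3 st.py
```

```text
18.38 p [ 547.64 -217.5   123.35] yaw 82.1 F [-0.56  0.39  6.4 ] M [-0.019  0.189 -0.077] sink 5.8 gap 7.6 37.4
```

Call:
jog_arm(increments=[[0,0,0,0,0,-4,3.3],[0,0,0,0,0,-4,3.3],[0,0,0,0,0,0,3.3]])

```text
clock: 18.75
eef_pos: [547.6, -217.4, 122.9]
eef_rot: [3.141, 0.0, 1.572]
wrist_force: [1.4, -0.0, 4.3]
finger_gap: 37.4
```

```bash
python3 st.py
```

```text
18.75 p [ 547.55 -217.42  122.93] yaw 90.1 F [ 1.4  -0.01  4.32] M [-0.205 -0.178  0.016] sink 3.2 gap 4.6 37.4
```

Call:
jog_arm(increments=[[0,0,0,0,0,-4,3.3],[0,0,0,0,0,-4,3.3],[0,0,0,0,0,0,3.3]])

```text
clock: 19.12
eef_pos: [547.3, -217.3, 122.8]
eef_rot: [-3.141, -0.0, 1.71]
wrist_force: [0.1, -0.2, 3.4]
finger_gap: 37.6
```

```bash
python3 st.py
```

```text
19.12 p [ 547.34 -217.32  122.83] yaw 98.0 F [ 0.08 -0.15  3.42] M [-0.09   0.03   0.007] sink 2.0 gap 3.4 37.6
```

Call:
jog_arm(increments=[[0,0,0.1,0,0,0,3.3],[0,0,0,0,0,3,3.3],[0,0,0,0,0,3,3.3],[0,0,0,0,0,0,3.3]])

```text
clock: 19.62
eef_pos: [547.4, -217.3, 121.9]
eef_rot: [3.142, 0.0, 1.606]
wrist_force: [0.4, -0.8, 4.4]
finger_gap: 37.5
```

```bash
python3 st.py
```

```text
19.62 p [ 547.39 -217.33  121.94] yaw 92.0 F [ 0.41 -0.79  4.39] M [-0.053  0.029  0.007] sink 3.2 gap 3.7 37.5
```

Call:
jog_arm(increments=[[0,0,0.02,0,0,3,3.3],[0,0,0.02,0,0,3,3.3],[0,0,0,0,0,0,3.3]])

```text
clock: 20.0
eef_pos: [547.4, -217.4, 121.6]
eef_rot: [3.141, 0.0, 1.503]
wrist_force: [0.4, 0.9, 3.3]
finger_gap: 37.4
```

```bash
python3 st.py
```

```text
20.0 p [ 547.4  -217.36  121.58] yaw 86.1 F [0.37 0.92 3.27] M [-0.08  -0.019  0.038] sink 1.8 gap 1.9 37.4
```

Call:
jog_arm(increments=[[0,0,0.03,0,0,3,3.3],[0,0,0.03,0,0,3,3.3],[0,0,0.03,0,0,3,3.3],[0,0,0,0,0,0,3.3]])

```text
clock: 20.5
eef_pos: [547.4, -217.4, 120.7]
eef_rot: [3.141, 0.0, 1.347]
wrist_force: [1.1, 0.3, 4.5]
finger_gap: 37.2
```

```bash
python3 st.py
```

```text
20.5 p [ 547.42 -217.36  120.73] yaw 77.2 F [1.08 0.26 4.46] M [-0.034  0.048  0.045] sink 3.3 gap 2.6 37.2
```

Call:
jog_arm(increments=[[0,0,0.03,0,0,3,3.3],[0,0,0.03,0,0,3,3.3],[0,0,0.03,0,0,3,3.3],[0,0,0,0,0,0,3.3]])

```text
clock: 21.0
eef_pos: [547.4, -217.3, 119.8]
eef_rot: [3.141, -0.0, 1.19]
wrist_force: [-0.0, -0.6, 3.8]
finger_gap: 37.4
```

```bash
python3 st.py
```

```text
21.0 p [ 547.41 -217.34  119.8 ] yaw 68.2 F [-0.05 -0.57  3.81] M [-0.089  0.08   0.05 ] sink 2.5 gap 0.8 37.4
```

Call:
jog_arm(increments=[[0,0,0.02,0,0,3,3.3],[0,0,0.02,0,0,3,3.3],[0,0,0.02,0,0,3,3.3],[0,0,0,0,0,0,3.3]])

```text
clock: 21.5
eef_pos: [547.4, -217.3, 119.2]
eef_rot: [3.142, -0.0, 1.033]
wrist_force: [-0.2, -0.7, 4.8]
finger_gap: 37.3
```

```bash
python3 st.py
```

```text
21.5 p [ 547.38 -217.35  119.18] yaw 59.2 F [-0.18 -0.67  4.8 ] M [-0.068  0.096  0.006] sink 3.8 gap 1.4 37.3
```

Call:
jog_arm(increments=[[0,0,0.02,0,0,3,3.3],[0,0,0.02,0,0,3,3.3],[0,0,0,0,0,0,3.3]])

```text
clock: 21.88
eef_pos: [547.4, -217.3, 118.8]
eef_rot: [3.142, -0.0, 0.929]
wrist_force: [-0.2, 0.3, 4.4]
finger_gap: 37.7
```

```bash
python3 st.py
```

```text
21.88 p [ 547.39 -217.33  118.79] yaw 53.2 F [-0.19  0.29  4.35] M [-0.11   0.138  0.   ] sink 3.2 gap 0.5 37.7
```

Call:
jog_arm(increments=[[0,0,0.02,0,0,3,3.3],[0,0,0.02,0,0,3,3.3],[0,0,0,0,0,0,3.3]])

```text
clock: 22.25
eef_pos: [547.3, -217.3, 118.3]
eef_rot: [-3.142, 0.0, 0.824]
wrist_force: [0.2, -0.0, 4.5]
finger_gap: 37.5
```

```bash
python3 st.py
```

```text
22.25 p [ 547.35 -217.34  118.34] yaw 47.2 F [ 0.18 -0.01  4.52] M [-0.044  0.114  0.036] sink 3.4 gap 0.2 37.5
```

Call:
jog_arm(increments=[[0,0,0,0,0,2,3.3],[0,0,0,0,0,2,3.3],[0,0,0,0,0,0,3.3]])

```text
clock: 22.62
eef_pos: [547.4, -217.3, 118.4]
eef_rot: [-3.142, 0.0, 0.752]
wrist_force: [0.6, -0.8, 4.4]
finger_gap: 37.5
```

```bash
python3 st.py
python3 - <<'E'
from h import *
c=camera('wrist'); cv2.imwrite('pics/w8.png',cv2.resize(c['image'][120:300,170:350,::-1],None,fx=3.3,fy=3.3,interpolation=cv2.INTER_CUBIC))
c=camera('scene'); cv2.imwrite('pics/s8.png',cv2.resize(c['image'][180:270,240:330,::-1],None,fx=6,fy=6,interpolation=cv2.INTER_CUBIC))
E
```

```text
22.62 p [ 547.36 -217.33  118.35] yaw 43.1 F [ 0.58 -0.82  4.44] M [-0.018  0.139  0.015] sink 3.3 gap 0.1 37.5
```

View pics/w8.png

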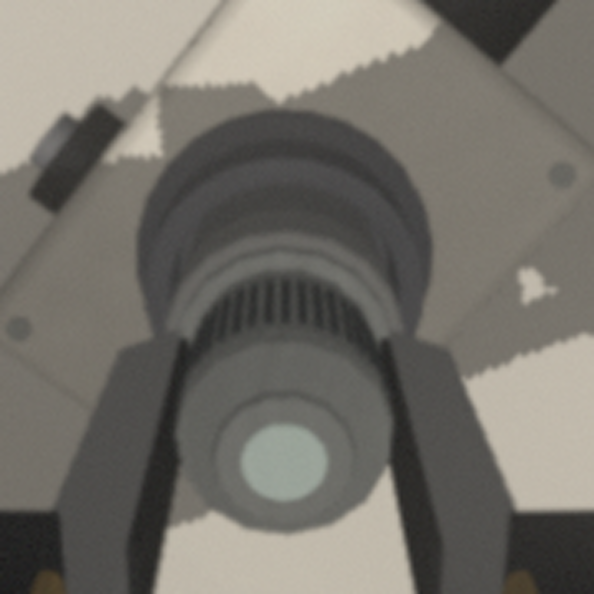

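View pics/s8.png

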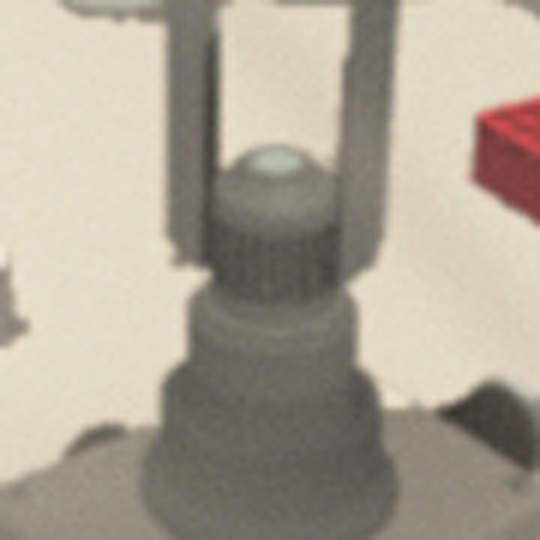

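Call:
jog_arm(increments=[[0,0,0,0,0,2,3.3],[0,0,0,0,0,2,3.3],[0,0,0,0,0,0,3.3]])

```text
clock: 23.1
eef_pos: [547.4, -217.3, 118.4]
eef_rot: [3.142, 0.0, 0.681]
wrist_force: [-0.3, -0.3, 3.7]
finger_gap: 37.1
```

```bash
python3 st.py
```

```text
23.1 p [ 547.37 -217.31  118.35] yaw 39.0 F [-0.3  -0.34  3.68] M [-0.063  0.135  0.08 ] sink 2.3 gap -0.8 37.1
```

Call:
jog_arm(increments=[[0,0,0,0,0,1.5,3.3],[0,0,0,0,0,1.5,3.3],[0,0,0,0,0,0,3.3]])

```text
clock: 23.48
eef_pos: [547.4, -217.3, 118.4]
eef_rot: [3.142, -0.0, 0.629]
wrist_force: [-0.6, -0.2, 4.9]
finger_gap: 37.3
```

```bash
python3 st.py
```

```text
23.48 p [ 547.37 -217.33  118.35] yaw 36.0 F [-0.57 -0.23  4.93] M [-0.022  0.074 -0.015] sink 3.9 gap 0.8 37.3
```

Call:
jog_arm(increments=[[0,0,0,0,0,1.5,3.3],[0,0,0,0,0,1.5,3.3],[0,0,0,0,0,0,3.3]])

```text
clock: 23.85
eef_pos: [547.4, -217.3, 118.4]
eef_rot: [-3.142, -0.0, 0.577]
wrist_force: [0.1, -0.1, 4.9]
finger_gap: 37.4
```

```bash
python3 st.py
```

```text
23.85 p [ 547.37 -217.31  118.37] yaw 33.0 F [ 0.12 -0.13  4.94] M [-0.037  0.148  0.03 ] sink 3.9 gap 0.8 37.4
```

Call:
jog_arm(increments=[[0,0,-0.1,0,0,0,3.3],[0,0,0,0,0,0,3.3]])

```text
clock: 24.1
eef_pos: [547.3, -217.3, 119.3]
eef_rot: [-3.141, 0.0, 0.577]
wrist_force: [1.6, -1.0, 4.0]
finger_gap: 37.3
```

```bash
python3 st.py
```

```text
24.1 p [ 547.34 -217.31  119.33] yaw 33.1 F [ 1.65 -1.02  4.04] M [-0.082  0.166  0.027] sink 2.8 gap 0.6 37.3
```

Call:
jog_arm(increments=[[0,0,-0.1,0,0,0,3.3],[0,0,0,0,0,0,3.3]])

```text
clock: 24.35
eef_pos: [547.4, -217.3, 120.3]
eef_rot: [-3.142, 0.0, 0.577]
wrist_force: [1.3, -0.7, 3.0]
finger_gap: 37.3
```

```bash
python3 st.py
```

```text
24.35 p [ 547.35 -217.31  120.34] yaw 33.1 F [ 1.27 -0.73  2.99] M [-0.086  0.065  0.034] sink 1.5 gap 0.3 37.3
```

Call:
jog_arm(increments=[[0,0,-0.1,0,0,0,3.3],[0,0,0,0,0,0,3.3]])

```text
clock: 24.6
eef_pos: [547.3, -217.3, 121.3]
eef_rot: [-3.141, 0.0, 0.577]
wrist_force: [0.6, -0.2, 1.5]
finger_gap: 36.9
```

```bash
python3 st.py
```

```text
24.6 p [ 547.32 -217.33  121.33] yaw 33.1 F [ 0.6  -0.21  1.49] M [-0.155  0.03   0.067] sink 0 gap -0.2 36.9
```

Call:
jog_arm(increments=[[0,0,-0.05,0,0,0,3.3],[0,0,0,0,0,0,3.3]])

```text
clock: 24.85
eef_pos: [547.2, -217.3, 121.5]
eef_rot: [-3.141, 0.0, 0.577]
wrist_force: [1.6, 0.2, -1.9]
finger_gap: 37.3
```

```bash
python3 st.py
```

```text
24.85 p [ 547.22 -217.26  121.51] yaw 33.1 F [ 1.59  0.23 -1.9 ] M [-0.146 -0.107 -0.007] sink 0 gap 0.0 37.3
```

Call:
jog_arm(increments=[[0,0,0.1,0,0,0,3.3],[0,0,0,0,0,1.5,3.3],[0,0,0,0,0,0,3.3],[0,0,0,0,0,0,3.3]])

```text
clock: 25.35
eef_pos: [547.3, -217.3, 120.9]
eef_rot: [-3.142, 0.0, 0.551]
wrist_force: [-1.3, 0.8, 2.0]
finger_gap: 37.1
```

```bash
python3 st.py
```

```text
25.35 p [ 547.32 -217.29  120.89] yaw 31.6 F [-1.32  0.75  2.  ] M [0.064 0.387 0.059] sink 0.2 gap -0.4 37.1
```

Call:
jog_arm(increments=[[0,0,0,0,0,0,3.9],[0,0,0,0,0,0,4.6],[0,0,0,0,0,0,5.5],[0,0,0,0,0,0,6],[0,0,-1.5,0,0,0,6],[0,0,-3,0,0,0,6],[0,0,-4,0,0,0,7],[-4,0,-2,0,0,0,7],[-4,0,0,0,0,0,7],[0,0,0,0,0,0,7]])

```text
clock: 26.6
eef_pos: [478.0, -260.4, 227.5]
eef_rot: [3.14, -0.001, 0.549]
wrist_force: [0.2, 1.0, 0.0]
finger_gap: 69.6
```

```bash
python3 st.py
python3 - <<'E'
from h import *
c=camera('wrist'); save(c,'w9',1.5)
c=camera('scene'); cv2.imwrite('pics/s9.png',cv2.resize(c['image'][170:270,240:340,::-1],None,fx=6,fy=6,interpolation=cv2.INTER_CUBIC))
x,y=547.3,-217.3
for z in (115,119,153,163): print(z,proj([[x,y,z]],c).round(1))
r=regions_of(c,'objective')
if r: M=r[0]['mask'].astype(np.uint8); print(cv2.boundingRect(M),[ (z0,round(fit(c,M,x,y,z0,OBJ,2,.5)[0],3)) for z0 in (91,93,95,97,99,101)])
E
```

```text
26.6 p [ 478.   -260.38  227.51] yaw 31.4 F [0.24 1.01 0.01] M [-0.069  0.091 -0.048] sink 0 gap 106.0 69.6
115 [[285.8 228.6]]
119 [[285.9 226.7]]
153 [[286.4 209.7]]
163 [[286.5 204.6]]
(273, 203, 25, 34) [(91, np.float64(0.923)), (93, np.float64(0.937)), (95, np.float64(0.937)), (97, np.float64(0.914)), (99, np.float64(0.864)), (101, np.float64(0.808))]
```

View pics/w9.png

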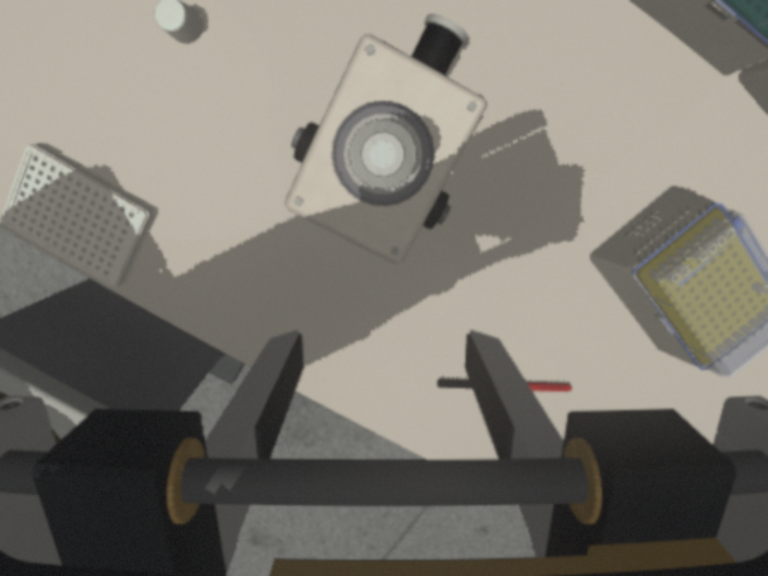

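View pics/s9.png

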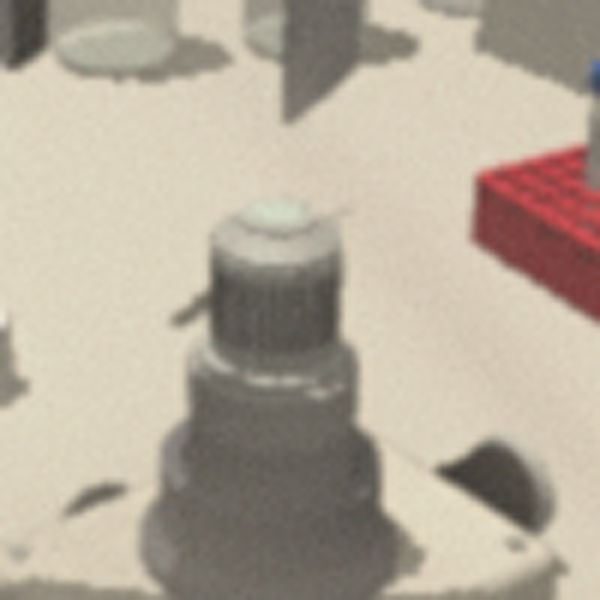

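```bash
python3 -c "
from cell import *
print(sign_off())"
```

```text
the job is handed in; nothing more can be done
None
```

The objective is in the port and, by my checks, fully home. I handed the job in at about 27 s with the gripper open and clear of everything.

**Grip:** The first grip held only the top of the barrel, because the fingertips reached about 27 mm less far than stated. I set the objective back in its rest and gripped it lower. The second grip was on the full barrel, at 40 N.

**Threading:**
- I pressed with about 7 N and turned backward about 53°. I first felt a small step of about 1.5 mm, which I took for the false one. Then came the real drop, to about 3.4 mm above the rim (3.3 expected).
- I then turned forward about 66°. The shoulder came down to the rim at about 50° and did not sink further after that. Contact force stayed under about 8 N and torque under about 0.1 N m.

**Checks:**
- **Gentle pull:** lifting slightly showed the thread holding the objective, with the gap to the rim at about 0 mm.
- **Pictures after release:** it stands upright with the flange on the rim. The scene-camera fit was best with the origin at 93–95 mm; home is 95.

**Limits of the checks:**
- The force readings were noisy, so single gap values scattered by about ±0.8 mm around 0.2 mm.
- I did not feel the final stiffening past home, so "home" rests on the gap, the angle and the pull test.
- The cup and microscope base looked undisturbed in the last pictures; I did not check the forceps as closely.

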